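Snap the diffuser dome onto the solar lamp that is ready and keep it pressed down

TASK

Two blue solar lamps lie open on the bamboo shelf, and only one of them has its round LED unit in its socket. Take the white diffuser dome and press it squarely, bezel down, onto the lamp that has the LED unit until the orange catches snap over the bezel, then keep pressing it firmly (but not brutally) down on its rubber seal; the program finishes while the robot is still pressing. Leave the empty lamp open and do not disturb the other things on the shelf.

Things in the scene. Friction and masses are not known exactly. Their poses are not given: they have to be found in the camera images.
- dome_center (a point): the loose diffuser dome: frosted white plastic cap, 66 mm high, 60 g, standing on the shelf bezel down; this point is its centre, 33 mm above its underside, z up. Its barrel is a cylinder of 54 mm diameter from 4 to 54 mm above the underside; the closed top is rounded, flat over its middle 22 mm. Round, so any yaw fits.
- dome_foot (a point): centre of the dome's underside, z up. The bezel here is a flange of 66 mm diameter, 4 mm thick. When the dome is home, a lamp's catches reach up to 14 mm above this point, so grip the barrel with the fingertips higher than that.
- dome: the dome itself, origin at the centre of its underside, z up
- led_unit_center (a point): the LED unit: a yellow disc with a white and aluminium rim, 49 mm diameter, 11 mm high, fixed in the socket well of one of the two lamps; this point is its centre, on that lamp's axis, about 31 mm above the shelf
- lamp_1_seat (a point): seat of lamp 1: on the lamp's axis, z up, on top of its black rubber seal ring (62 mm outside diameter), 44.5 mm above the shelf: where the underside of the dome's bezel first meets the free seal. The seal gives 1 mm per 2.5 N and 4 mm at most.
- lamp_2_seat (a point): seat of lamp 2, the same point on the other lamp, which is exactly alike. On both, the bezel coming down meets the catch noses 10 mm above this point; pushing them aside takes a push rising to about 12 to 17 N in all; about 3 mm above this point they jump back over the bezel and the push drops to almost nothing before the seal is met.
- lamp_1: solar lamp 1: round blue plastic housing, 112 mm diameter, 40 mm high, lying light face up, origin at the centre of its underside, fixed on the shelf. In the middle a socket well 52 mm wide, floor 26 mm above the shelf, black with two brass contacts when empty. A thin wire bail lies round one side, 65 mm from the axis.
- lamp_2: solar lamp 2, exactly like lamp 1, origin likewise. On both, three orange spring catches stand round the seal, 120 degrees apart, 14 mm wide, tops 58 mm above the shelf, 31 to 42 mm from the axis; their noses are bevelled, so that the 66 mm bezel centres itself if set down within 2 mm.
- jug: bystander: aluminium jug, 116 mm wide and 175 mm high, with a side handle, origin at the centre of its underside
- pot: bystander: brown ceramic pot, 156 mm wide, 128 mm high, origin at the centre of its underside
- funnel: bystander: white plastic funnel standing mouth down, 140 mm wide, 130 mm high, origin at the centre of its underside
- pump_can: bystander: steel pump oil can, 96 mm wide, 190 mm high with its thin spout, which reaches 113 mm out along its x, origin at the centre of its underside
- screwdriver: bystander: red-handled screwdriver, 190 mm long, lying along its x, origin under its middle
- cabinet: bystander: small green plastic cabinet with a turning knob latch, 200 x 280 x 244 mm, fixed, origin at the centre of its underside
There are look-alikes about, which are no part of the job. There is more than one size of the dome; the job needs the smallest.

How it is judged:
On the way, in this order (a step that is already met when the one before it is completed fails the run):
1. the dome is lifted clear of the shelf by the fingers (height (world z) of dome_foot above 0.03 m and contact force between the fingers and dome above 0.5 N), for 0.2 s.
2. the dome is snapped home, level, on the lamp that has the LED unit (((horizontal distance between led_unit_center and lamp_1_seat below 0.015 m and horizontal distance between dome_foot and lamp_1_seat below 0.004 m and angle between dome_foot's own z axis and vertical below 0.08 rad and z of dome_foot in the frame of lamp_1_seat below 0.0012 m) or (horizontal distance between led_unit_center and lamp_2_seat below 0.015 m and horizontal distance between dome_foot and lamp_2_seat below 0.004 m and angle between dome_foot's own z axis and vertical below 0.08 rad and z of dome_foot in the frame of lamp_2_seat below 0.0012 m))), for 0.1 s.
At the end, for the whole second after the job is handed in: The dome sits on the lamp that has the LED unit, under its catches: centred within 4 mm, level within 0.08 rad, its underside at least 0.8 mm below the free seal's top, pressed on the lamp with more than 4 N by the robot, which goes on touching and pressing it (((horizontal distance between led_unit_center and lamp_1_seat below 0.015 m and horizontal distance between dome_foot and lamp_1_seat below 0.004 m and angle between dome_foot's own z axis and vertical below 0.08 rad and z of dome_foot in the frame of lamp_1_seat below -0.0008 m and contact force between dome and lamp_1 above 4 N and contact force between the fingers and dome above 0.5 N) or (horizontal distance between led_unit_center and lamp_2_seat below 0.015 m and horizontal distance between dome_foot and lamp_2_seat below 0.004 m and angle between dome_foot's own z axis and vertical below 0.08 rad and z of dome_foot in the frame of lamp_2_seat below -0.0008 m and contact force between dome and lamp_2 above 4 N and contact force between the fingers and dome above 0.5 N))); the arm keeps its last pose, push and grip.
It fails at once if the dome is pressed on a lamp with no LED unit (more than 2 N) ((not (horizontal distance between led_unit_center and lamp_1_seat below 0.015 m) and contact force between dome and lamp_1 above 2 N) or (not (horizontal distance between led_unit_center and lamp_2_seat below 0.015 m) and contact force between dome and lamp_2 above 2 N)).
It fails at once if the dome is forced onto a lamp with more than 45 N (contact force between dome and lamp_1 above 45 N or contact force between dome and lamp_2 above 45 N).
It fails at once if a loose bystander is pushed more than 20 mm from its place, or a pot, jug or can tips (distance of any of jug, pot, funnel, pump_can, screwdriver from where it was at the start of the episode above 0.02 m or angle between any of jug, pot, funnel, pump_can's own z axis and vertical above 0.3 rad).
It also fails if it takes over 42 s, if anything falls off the work surface, if the arm or the gripper's body presses on something with over 40 N, if the wrist force passes 120 N, or if a joint passes its speed limit or range.

ROBOT

A 6-joint arm with a two-finger parallel gripper is mounted at the origin on the work surface. World frame = base frame: x ahead of the robot, y to its left, z up, the work surface at z = 0. Lengths are in m, angles in rad, forces in N, time in s.
With the tool pointing down it reaches from about 0.275 to 0.775 m from the base axis. Payload 14.6 kg.
Tool frame: the origin (TCP) lies between the finger pads; the fingertips stand 22 mm ahead of it and the grasp point (between the pads) lies 3 mm ahead of it (arm.tip_extent is the distance from the TCP to the fingertips, in m); z points along the fingers, y is the direction in which the jaws open and shut (so a half turn about z gives the same grasp; the last joint's range is limited). The gripper opens to 85 mm and grips with 20 to 120 N. Pads are 22 mm wide; open, the fingers measure 114 mm over their backs; the gripper's body (76 mm by 85 mm) begins 54 mm behind the grasp point. The pads swing forward as they close: fully open they stand 13 mm farther back than shut.
Start: joints at [-1.407, 0.263, -0.048, 1.259, 0, 1.415], TCP at [0.165, -0.499, 0.253] pointing down, gripper open.
Joint ranges: [-2.65, 2.65], [-0.89, 1.7], [-1.18, 1.37], [-2.13, 2.11], [-1.35, 1.29], [-3.14, 3.14]. Speed limits (rad/s): [1.89, 1.89, 2.57, 2.79, 3.14, 3.14].

INTERFACE

Orientations are given as a unit quaternion [w, x, y, z].
In Python, from workcell import sense, eyes, workorder, arm gives the robot as it stands.
- The arm moves only by the shell command python3 -m jog 'ROWS' [FORCE]. ROWS is JSON, a list of rows, each an object with "turn": the turn, a rotation vector about the tool's x, y, z in degrees, a list of three; "offset": the shift along the tool's x, y, z in cm, a list of three; "jaw": the closure, from 0 (fully open) to 1 (shut). A call has 1 to 12 rows; each row is the pose to reach, as a shift and turn from the pose commanded when the call began, along the tool's axes at that moment; what a row does not reach only later rows make up. A row lasts 1/8 s, in which the tool goes at most 62.5 mm and 10.7 degrees, less where a joint would pass 70% of its speed; a pose out of reach is approached as far as the arm can. A call with a gripper value outside its range is refused whole. The fingers move at their own pace and stop on an object; FORCE is the grip in N (left out, the last holds). Time passes only in rows, so rows that repeat a pose let the fingers close. It gives the time, the measured TCP pose, the force and the opening at its end, in the units of the state.
- sense(): the state, without advancing time (a new reading comes with each control period).
- eyes.camera(name): name is "scene" or "top" or "wrist"; returns a dict with "pixels" (400x640x3 uint8, red, green, blue), "fx", "fy", "cx", "cy" (pixels), "rvec" (rotation vector, rad) and "tvec" (3), from world to camera coordinates, as OpenCV has them. Camera axes: x right, y down, z forward; pixel columns grow to the right and rows downward; lengths in m; the calibration is good to about 2 mm. A picture is of the moment at which its call begins. There is no depth.
- workorder.job_done(): hands the job in, once; it reports no verdict.
Trained networks look in the newest picture that a camera, given by its name, has taken for a name from the list of things; names that differ only in an ending like _2 or _b are one class to them, and where a whole thing is asked for, a point or a joint stands for the part that bears it (a point fixed in the world has none). Each returns a list of dicts, best first, with "confidence" (0 to 1); they miss things now and then, are a little off and sometimes report something else, mostly with a low value. They report only what shows in the picture. A call takes as long as a camera call. They do not tell look-alikes from the thing itself.
- eyes.spot_in(target, camera): "box" ([left, top, right, bottom] in pixels, round what is visible of it).
- eyes.outline_of(target, camera): "region" (400x640 bool, what is visible of it) and "box" ([left, top, right, bottom] in pixels, round what is visible of it).
The state is a dict: "clock": time; "qpos": joint angles; "joint_vel": joint speeds; "effort": joint torques, N m; "ee_pos": TCP position; "ee_rot": TCP orientation; "ft_force": force on the tool from outside, world axes, zero at the start; "wrist_torque": the same for the moment, N m; "finger_gap": finger opening in m.
Only numpy, scipy, OpenCV 4.12 (cv2) and the standard library are available. Lean on these libraries where they do the work, as an engineer would, in place of code of your own. Each camera call takes 0.05 s, during which the arm holds its last target.

## Working session

There is one attempt and no reset: what is moved stays moved. The work goes in short steps, Python scripts to look and compute and a shell command to move; the robot and the scene stay as the last step left them, time stands still between calls to the robot, and variables do not carry over. Pictures are saved under pics/ and viewed, and the job is handed in when it is done.

```bash
mkdir -p pics; ls
python3 - <<'E'
from workcell import sense, eyes, workorder, arm
import cv2
s=sense();print(s)
for n in ("scene","top"):
    c=eyes.camera(n);cv2.imwrite(f"pics/{n}0.png",cv2.cvtColor(c["pixels"],cv2.COLOR_RGB2BGR))
    print(n,c["fx"],c["fy"],c["cx"],c["cy"],c["rvec"],c["tvec"])
    for t in ("dome","led_unit_center","lamp_1"):
        for d in eyes.spot_in(t,n): print(t,d)
E
```

```text
pics
{'clock': 0.0, 'qpos': array([-1.40728165e+00,  2.63540227e-01, -4.89304511e-02,  1.25943294e+00,
       -2.02243654e-05,  1.41547475e+00]), 'joint_vel': array([ 0.00045812,  0.00119129, -0.00118675, -0.00010147,  0.00045535,
        0.00046792]), 'effort': array([-4.14272770e-03, -6.37608933e+01,  3.84570730e+01,  1.37289532e-02,
       -2.42734732e-04,  4.69691273e-06]), 'ee_pos': array([ 0.16450349, -0.49828638,  0.25281851]), 'ee_rot': array([-5.53600238e-04,  9.87319667e-01,  1.58743720e-01, -1.23801300e-05]), 'ft_force': array([-0.826944 , -0.3136154,  0.0275138]), 'wrist_torque': array([-0.02118221,  0.00278013,  0.02981801]), 'finger_gap': 0.08537386793202767}
scene 372.5414585041138 372.5414585041138 316.94408834244274 205.3142397266096 [ 1.01773198  2.47887142 -1.00878896] [ 0.35515373 -0.26795528  1.41898523]
dome {'box': [298.0, 184.9, 327.1, 223.0], 'confidence': 0.88}
dome {'box': [301.5, 155.1, 330.0, 187.6], 'confidence': 0.64}
dome {'box': [339.5, 180.1, 357.2, 207.6], 'confidence': 0.61}
dome {'box': [232.2, 171.4, 269.8, 202.9], 'confidence': 0.37}
led_unit_center {'box': [329.9, 243.4, 345.8, 256.1], 'confidence': 0.71}
lamp_1 {'box': [233.8, 172.6, 269.4, 201.6], 'confidence': 0.7}
lamp_1 {'box': [316.0, 232.6, 360.6, 267.3], 'confidence': 0.58}
top 518.4503392197921 518.4503392197921 322.2832876545705 195.6294200228145 [ 2.16208887 -2.16673175  0.10232445] [0.05636779 0.56346906 1.96486726]
dome {'box': [322.2, 191.3, 343.4, 211.6], 'confidence': 0.76}
dome {'box': [343.5, 218.4, 365.7, 243.0], 'confidence': 0.7}
dome {'box': [312.6, 223.0, 332.7, 242.8], 'confidence': 0.63}
led_unit_center {'box': [281.9, 177.9, 294.1, 189.3], 'confidence': 0.44}
led_unit_center {'box': [337.0, 126.5, 374.6, 162.9], 'confidence': 0.41}
lamp_1 {'box': [274.7, 166.4, 305.9, 199.1], 'confidence': 0.94}
lamp_1 {'box': [368.1, 168.1, 399.4, 198.3], 'confidence': 0.74}
```

Run:
```python
import cv2
a=cv2.imread("pics/top0.png");cv2.imwrite("pics/top0c.png",cv2.resize(a[90:290,220:450],None,fx=3.4,fy=3,interpolation=2)[:600,:800])
a=cv2.imread("pics/scene0.png");cv2.imwrite("pics/scene0c.png",cv2.resize(a[130:290,200:400],None,fx=3.7,fy=3.7,interpolation=2)[:600,:800])
```

```text
(no output)
```

View pics/top0.png

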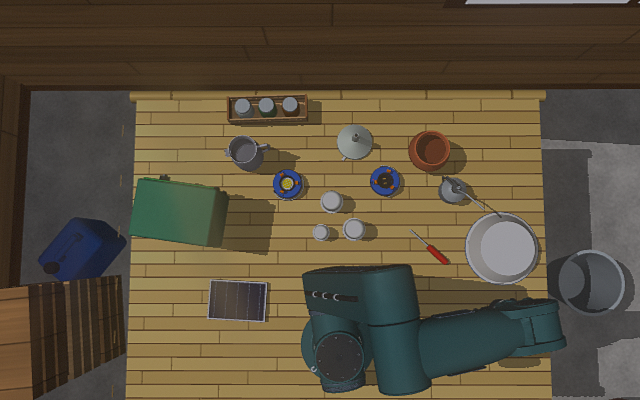

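View pics/top0c.png

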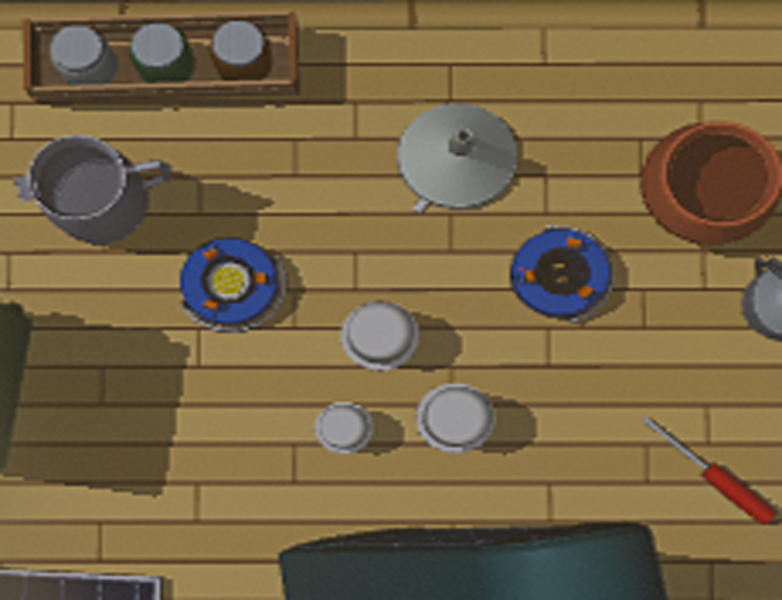

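View pics/scene0c.png

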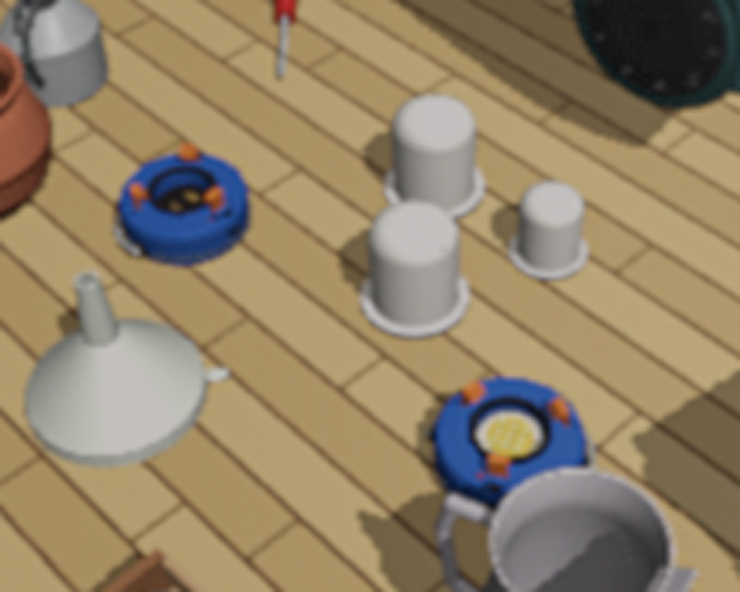

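The top view shows three dome candidates: (332,201), (354,229) and (321,232). The one at (321,232) is clearly the smallest, so I choose it; in the scene view it's at (348,194). The lamp with the yellow LED is at top (288,183), and the empty lamp is at (385,181). The jug's handle stands near the LED lamp. Next I measure.

```bash
cat > h.py <<'E'
import numpy as np, cv2
from scipy.optimize import least_squares
from scipy.spatial.transform import Rotation as R
def proj(c,P):
    K=np.array([[c["fx"],0,c["cx"]],[0,c["fy"],c["cy"]],[0,0,1]])
    return cv2.projectPoints(np.asarray(P,float).reshape(-1,1,3),np.array(c["rvec"]),np.array(c["tvec"]),K,None)[0].reshape(-1,2)
def ray(c,u,v,z):
    Rm=R.from_rotvec(c["rvec"]).as_matrix();t=np.array(c["tvec"])
    o=-Rm.T@t;d=Rm.T@np.array([(u-c["cx"])/c["fx"],(v-c["cy"])/c["fy"],1]);return o+d*(z-o[2])/d[2]
a=np.linspace(0,2*np.pi,72,endpoint=False)
def ring(r,z):return np.c_[r*np.cos(a),r*np.sin(a),0*a+z]
DOME=np.r_[ring(.033,0),ring(.033,.004),ring(.027,.054),ring(.0235,.061),ring(.011,.066)]
LAMP=np.r_[ring(.056,0),ring(.056,.040)]
def box(p):return np.r_[p.min(0),p.max(0)]
def fit(model,obs,x0,z=0):
    f=lambda x:np.concatenate([box(proj(c,model+[x[0],x[1],z]))-b for c,b in obs])
    r=least_squares(f,x0,x_scale=.01,loss="soft_l1");return r.x,np.round(r.fun,1)
def save(n,im,crop=None,f=1):
    if crop:im=im[crop[1]:crop[3],crop[0]:crop[2]]
    cv2.imwrite("pics/"+n,cv2.resize(cv2.cvtColor(im,cv2.COLOR_RGB2BGR),None,fx=f,fy=f,interpolation=2))
E
python3 - <<'E'
from h import *
from workcell import eyes,sense
T=eyes.camera("top")
def pick(t,n,u,v):
    o=[d for d in eyes.outline_of(t,n)]
    for d in o:
        b=d["box"]
        if b[0]-3<u<b[2]+3 and b[1]-3<v<b[3]+3 and b[2]-b[0]<60:
            ys,xs=np.nonzero(d["region"]);return np.array([xs.min(),ys.min(),xs.max()+1,ys.max()+1])-.5*1, np.array(b)
dt=pick("dome","top",321,232);lt=pick("lamp_1","top",288,183);et=pick("led_unit_center","top",288,183)
S=eyes.camera("scene")
ds=pick("dome","scene",348,194);ls=pick("lamp_1","scene",338,250);es=pick("led_unit_center","scene",338,250)
print(dt,lt,et,ds,ls,es)
x0=ray(T,321,232,.03)[:2]
for obs in ([(T,dt[1])],[(S,ds[1])],[(T,dt[1]),(S,ds[1])]): print("dome",fit(DOME,obs,x0))
x0=ray(T,288,183,.03)[:2]
print("lamp T",fit(LAMP,[(T,lt[1])],x0))
LED=np.r_[ring(.0245,.0365)]
for n,c,e in (("T",T,et),("S",S,es)):
    if e is not None: print("led",n,fit(LED,[(c,e[1])],x0))
E
```

```text
(array([312.5, 223.5, 329.5, 240.5]), array([313.6, 224. , 331.7, 241.8])) (array([272.5, 169.5, 302.5, 200.5]), array([272.7, 170.6, 303.2, 200.1])) None (array([337.5, 178.5, 357.5, 205.5]), array([340.4, 180.2, 356.6, 206.1])) (array([314.5, 231.5, 359.5, 267.5]), array([317.6, 233.7, 361.9, 266.4])) (array([327.5, 241.5, 344.5, 253.5]), array([327.5, 243.4, 346.8, 255.9]))
dome (array([0.42139838, 0.05420581]), array([ 0.5,  0.3, -0.5, -0.3]))
dome (array([0.42281091, 0.06615655]), array([-2.4, -0.5,  2.3,  0.4]))
dome (array([0.42256021, 0.05844944]), array([-0.6,  0. , -1.6, -0.6, -4.1, -1.7,  0.5, -0.9]))
lamp T (array([0.60451666, 0.18766462]), array([ 0.4, -0.2, -0.4,  0.2]))
led S (array([0.61456132, 0.1967581 ]), array([ 0.5, -1.1, -0.5,  1. ]))
```

Run:
```python
from h import *
from workcell import eyes,sense
T=eyes.camera("top")
f=lambda u,v,z:np.round(ray(T,u,v,z)[:2],3)
J=eyes.spot_in("jug","top");print(J)
# crop scale 3.4,3 offset 220,90
g=lambda x,y,z:f(220+x/3.4,90+y/3,z)
print("jug rim l/r/t/b",g(30,180,.175),g(127,180,.175),g(80,137,.175),g(80,222,.175))
print("jug base low",g(105,245,0),"handle end",g(172,170,.15))
print("catches LED lamp",g(209,255,.058),g(262,278,.058),g(209,305,.058),"empty",g(575,243,.058))
print("bigdomes",g(380,330,.09),g(456,416,.09))
print("box",g(298,90,.06),"pcan",g(770,300,.1))
```

```text
[{'box': [224.8, 137.2, 270.1, 168.6], 'confidence': 0.64}, {'box': [126.9, 175.9, 229.6, 250.1], 'confidence': 0.43}]
jug rim l/r/t/b [0.715 0.39 ] [0.714 0.287] [0.767 0.338] [0.663 0.337]
jug base low [0.662 0.336] handle end [0.731 0.243]
catches LED lamp [0.64 0.21] [0.61  0.151] [0.576 0.21 ] empty [ 0.654 -0.2  ]
bigdomes [0.541 0.019] [ 0.434 -0.063]
box [0.853 0.111] pcan [ 0.576 -0.406]
```

```bash
python3 -m jog '[{"turn":[0,0,0],"offset":[0,0,-2],"jaw":0},{"turn":[0,0,-111],"offset":[41.7,-44.6,-2],"jaw":0},{"turn":[0,0,-111],"offset":[41.7,-44.6,-2],"jaw":0},{"turn":[0,0,-111],"offset":[41.7,-44.6,-2],"jaw":0},{"turn":[0,0,-111],"offset":[41.7,-44.6,-2],"jaw":0},{"turn":[0,0,-111],"offset":[41.7,-44.6,-2],"jaw":0},{"turn":[0,0,-111],"offset":[41.7,-44.6,-2],"jaw":0},{"turn":[0,0,-111],"offset":[41.7,-44.6,-2],"jaw":0},{"turn":[0,0,-111],"offset":[41.7,-44.6,-2],"jaw":0},{"turn":[0,0,-111],"offset":[41.7,-44.6,-2],"jaw":0},{"turn":[0,0,-111],"offset":[41.7,-44.6,-2],"jaw":0},{"turn":[0,0,-111],"offset":[41.7,-44.6,-2],"jaw":0}]' 80
python3 - <<'E'
from h import *
from workcell import eyes,sense
s=sense();print(s["qpos"],s["ee_pos"],R.from_quat(np.roll(s["ee_rot"],-1)).as_matrix().round(3))
W=eyes.camera("wrist");save("w1.png",W["pixels"]);print(eyes.spot_in("dome","wrist"))
print(-R.from_rotvec(W["rvec"]).as_matrix().T@W["tvec"])
E
```

```text
clock: 2.4
ee_pos: [0.4215, 0.0588, 0.273]
ee_rot: [-0.0, 0.424, 0.906, 0.0]
ft_force: [0.1, -0.5, 0.7]
finger_gap: 0.0854
[-5.35280597e-02  8.61621105e-02 -2.20076062e-01  1.26471576e+00
  3.89573247e-04  8.22167509e-01] [0.42151362 0.05883489 0.27302908] [[-0.64   0.768 -0.   ]
 [ 0.768  0.64   0.   ]
 [ 0.     0.    -1.   ]]
[{'box': [340.4, 212.9, 418.5, 307.6], 'confidence': 0.63}, {'box': [294.6, 131.1, 353.0, 196.6], 'confidence': 0.58}]
[0.37166886 0.11941926 0.39348113]
```

View pics/w1.png

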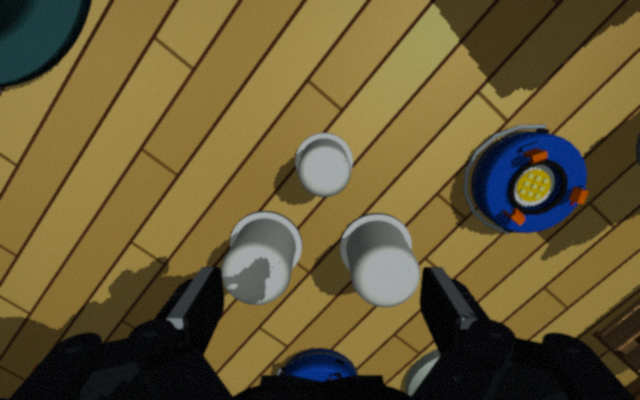

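The wrist view shows the smallest dome at (324,163), with the two larger ones at (262,258) and (381,259). The LED lamp is at (532,183). I'll do a close crop and a fit.

Run:
```python
from h import *
from workcell import eyes,sense
W=eyes.camera("wrist");im=W["pixels"].copy()
ob=[d for d in eyes.outline_of("dome","wrist")]
for d in ob: print(d["confidence"],d["box"])
d=[d for d in eyes.spot_in("dome","wrist") if d["box"][1]<150]
D=None
for q in d+[o for o in ob if o["box"][1]<150]:
    D,r=fit(DOME,[(W,np.array(q["box"]))],[.42,.056]);print("dome",D,r)
l=[q for q in eyes.spot_in("lamp_1","wrist") if q["box"][0]>400]
for q in l: print("lamp",fit(LAMP,[(W,np.array(q["box"]))],[.607,.19]))
l=[q for q in eyes.outline_of("led_unit_center","wrist") if q["box"][0]>400]
for q in l: print("led",q["box"],fit(ring(.0245,.0365),[(W,np.array(q["box"]))],[.607,.19]))
# colour measures: white dome by saturation ; orange catches
hsv=cv2.cvtColor(im,cv2.COLOR_RGB2HSV)
m=((hsv[...,1]<45)&(hsv[...,2]>85)).astype(np.uint8);n,lab,st,ce=cv2.connectedComponentsWithStats(m)
for i in range(1,n):
    if st[i,4]>800: print("white",st[i],ce[i])
k=lab[163,324];s_=st[k];b=np.array([s_[0],s_[1],s_[0]+s_[2],s_[1]+s_[3]])-.5
D2,r=fit(DOME,[(W,b)],[.42,.056]);print("dome colour",D2,r)
m=((hsv[...,0]<15)&(hsv[...,1]>180)&(hsv[...,2]>120)).astype(np.uint8);n,lab,st,ce=cv2.connectedComponentsWithStats(m)
for i in range(1,n):
    if st[i,4]>40: print("orange",st[i],ray(W,*ce[i],.053)[:2])
yl=((hsv[...,0]>20)&(hsv[...,0]<35)&(hsv[...,1]>150)&(hsv[...,2]>150)).astype(np.uint8);yl[:,:500]=0;yl[:150]=0;yl[210:]=0;yl[:,570:]=0
M=cv2.moments(yl);print("yellow",ray(W,M['m10']/M['m00'],M['m01']/M['m00'],.0365)[:2])
for p in proj(W,DOME+[D2[0],D2[1],0]): cv2.circle(im,tuple(int(round(x)) for x in p),0,(255,0,0),-1)
for p in proj(W,np.r_[LAMP,ring(.0245,.0365)]+[.609,.19,0]): cv2.circle(im,tuple(int(round(x)) for x in p),0,(255,0,0),-1)
a1=im[120:210,280:370];a2=im[115:250,450:610]
save("w1d.png",a1,None,5);save("w1l.png",a2,None,4)
```

```text
0.84 [298.2, 131.5, 353.6, 194.5]
0.75 [341.4, 212.0, 422.1, 306.1]
0.66 [222.3, 210.8, 302.5, 304.3]
dome [0.42251632 0.06560243] [-1.3  1.5  1.3 -1.2]
dome [0.42205063 0.06364304] [-1.  -0.7  1.   0.7]
lamp (array([0.60215221, 0.19258218]), array([ 1.7,  1.1, -1.2, -2.3]))
led [518.6, 159.1, 557.7, 205.3] (array([0.60950087, 0.19445265]), array([-3.8,  1. ,  3.4, -1. ]))
white [ 298  131   57   64 2716] [326.58100147 162.73416789]
white [ 225  211   79   92 5225] [264.51311005 256.88535885]
white [ 343  212   80   93 4645] [386.932831   260.43896663]
dome colour [0.42178064 0.06414979] [-0.2 -0.2  0.2  0.2]
orange [536 149  13  10  72] [0.57876884 0.21324102]
orange [581 188  10  13  70] [0.6456124  0.21438821]
orange [515 208  12  14  99] [0.61204242 0.15688367]
yellow [0.60853126 0.19331666]
```

View pics/w1d.png

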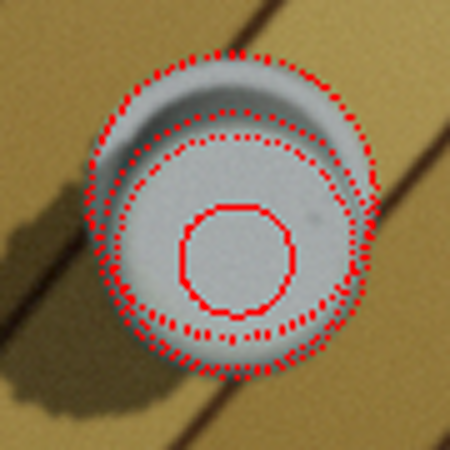

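View pics/w1l.png

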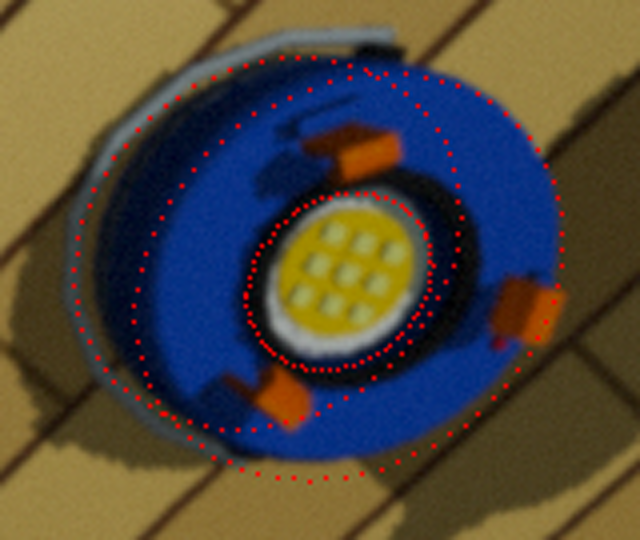

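```bash
python3 -m jog '[{"turn":[0,0,0],"offset":[0.4,0.35,5],"jaw":0},{"turn":[0,0,0],"offset":[0.4,0.35,11],"jaw":0},{"turn":[0,0,0],"offset":[0.4,0.35,11.5],"jaw":0},{"turn":[0,0,0],"offset":[0.4,0.35,11.5],"jaw":0}]'
cat > m2.py <<'E'
from h import *
from workcell import eyes,sense
import sys
s=sense();print(s["ee_pos"],s["ft_force"])
W=eyes.camera("wrist");im=W["pixels"].copy()
for o in eyes.outline_of("dome","wrist"): print(o["confidence"],o["box"],fit(DOME,[(W,np.array(o["box"]))],[.42,.06]) if o["box"][1]<160 else "")
hsv=cv2.cvtColor(im,cv2.COLOR_RGB2HSV)
m=((hsv[...,1]<45)&(hsv[...,2]>85)).astype(np.uint8);n,lab,st,ce=cv2.connectedComponentsWithStats(m)
for i in range(1,n):
    if st[i,4]>800:
        print("white",st[i]);b=np.r_[st[i,:2],st[i,:2]+st[i,2:4]]-.5
        print(fit(DOME,[(W,b)],[.42,.06]))
for p in proj(W,DOME+[.4218,.0642,0]): cv2.circle(im,tuple(int(round(x)) for x in p),0,(255,0,0),-1)
save("w2.png",im)
E
python3 m2.py
```

```text
clock: 3.25
ee_pos: [0.4216, 0.0606, 0.1598]
ee_rot: [0.0, 0.429, 0.903, 0.0]
ft_force: [-0.5, 0.4, 0.8]
finger_gap: 0.0854
[0.42163732 0.06063422 0.15980697] [-0.48775967  0.40326042  0.79380178]
0.95 [346.6, 255.6, 443.2, 394.7] 
0.74 [286.4, 147.2, 362.6, 244.1] (array([0.42272715, 0.06426387]), array([-1.3,  1.2,  1.3, -1. ]))
0.61 [204.5, 255.9, 292.1, 395.8] 
white [ 284  149   79   95 5643]
(array([0.42186261, 0.06333427]), array([ 0.1,  0.1, -0.1, -0.2]))
white [ 213  256   82   72 1504]
(array([ 0.42765805, -0.03649738]), array([ -0.5, -15.9,   0.6,  11.5]))
white [ 347  257   93  139 6116]
(array([0.53498018, 0.02520993]), array([  8.8,   3.2,  -1.5, -35.7]))
white [ 205  325   73   71 3024]
(array([ 0.47001651, -0.11400724]), array([-1.4, -2.7,  3.5, 28. ]))
```

View pics/w2.png

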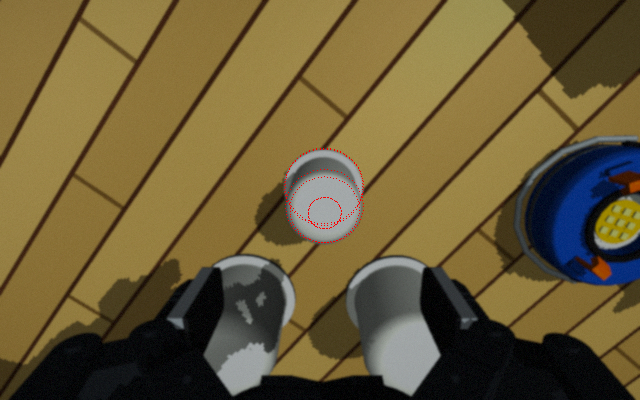

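The overlay fits the smallest dome at (324,195) closely, and both larger domes clear the fingers' line. I descend and grip.

```bash
python3 -m jog '[{"turn":[0,0,0],"offset":[0.2,0.2,0],"jaw":0},{"turn":[0,0,0],"offset":[0.2,0.2,6],"jaw":0},{"turn":[0,0,0],"offset":[0.2,0.2,10],"jaw":0},{"turn":[0,0,0],"offset":[0.2,0.2,11.7],"jaw":0},{"turn":[0,0,0],"offset":[0.2,0.2,11.7],"jaw":0}]' 80
python3 - <<'E'
from h import *
from workcell import eyes
W=eyes.camera("wrist");save("w3.png",W["pixels"])
E
```

```text
clock: 3.98
ee_pos: [0.4211, 0.0639, 0.0411]
ee_rot: [-0.0, 0.428, 0.904, -0.0]
ft_force: [-0.1, -0.2, 0.8]
finger_gap: 0.0855
```

View pics/w3.png

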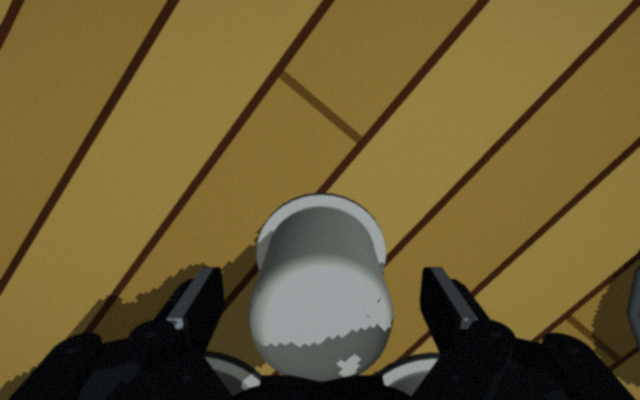

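The dome at (321,300) is centred between the pads at x≈215 and x≈428, so I close.

```bash
python3 -m jog '[{"turn":[0,0,0],"offset":[0,0,0],"jaw":1},{"turn":[0,0,0],"offset":[0,0,0],"jaw":1},{"turn":[0,0,0],"offset":[0,0,0],"jaw":1},{"turn":[0,0,0],"offset":[0,0,0],"jaw":1},{"turn":[0,0,0],"offset":[0,0,0],"jaw":1},{"turn":[0,0,0],"offset":[0,0,0],"jaw":1},{"turn":[0,0,0],"offset":[0,0,-1],"jaw":1},{"turn":[0,0,0],"offset":[0,0,-5],"jaw":1},{"turn":[0,0,0],"offset":[0,0,-8],"jaw":1},{"turn":[0,0,0],"offset":[0,0,-8],"jaw":1},{"turn":[0,0,0],"offset":[0,0,-8],"jaw":1}]' 80
python3 - <<'E'
from h import *
from workcell import eyes,sense
s=sense();print(s["ee_pos"],s["finger_gap"],R.from_quat(np.roll(s["ee_rot"],-1)).as_matrix().round(3))
W=eyes.camera("wrist");save("w4.png",W["pixels"])
S=eyes.camera("scene");save("s4.png",S["pixels"],(230,110,400,280),3.5)
print(proj(S,[s["ee_pos"]]),s["clock"])
E
```

```text
clock: 5.4
ee_pos: [0.421, 0.0638, 0.1211]
ee_rot: [0.0, 0.428, 0.904, 0.0]
ft_force: [-0.5, -0.4, 0.3]
finger_gap: 0.0526
[0.42101812 0.06380356 0.12112849] 0.052636264102914575 [[-0.633  0.774  0.   ]
 [ 0.774  0.633  0.   ]
 [-0.     0.    -1.   ]]
[[350.38399562 169.15602661]] 5.4
```

View pics/w4.png

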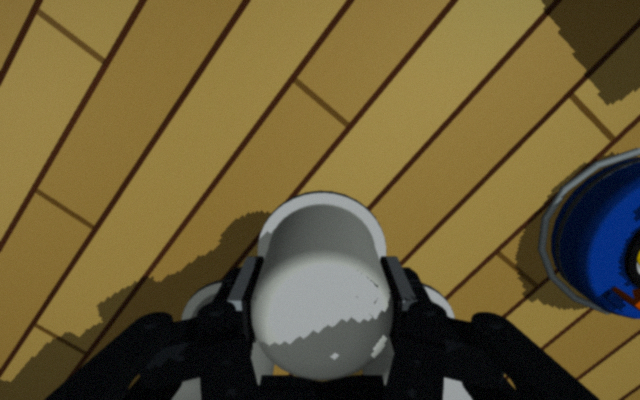

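View pics/s4.png

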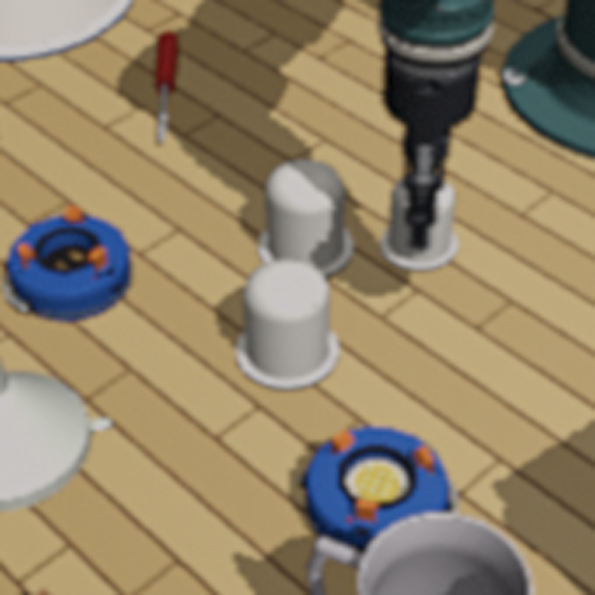

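```bash
python3 -m jog '[{"turn":[0,0,0],"offset":[0,0,-5],"jaw":1},{"turn":[0,0,0],"offset":[-2,5,-8],"jaw":1},{"turn":[0,0,0],"offset":[-5,11,-8],"jaw":1},{"turn":[0,0,0],"offset":[-8,17,-8],"jaw":1},{"turn":[0,0,0],"offset":[-11,22.8,-8],"jaw":1},{"turn":[0,0,0],"offset":[-11,22.8,-8],"jaw":1},{"turn":[0,0,0],"offset":[-11,22.8,-8],"jaw":1},{"turn":[0,0,0],"offset":[-11,22.8,-8],"jaw":1}]'
cat > m5.py <<'E'
from h import *
from workcell import eyes,sense
import sys
name=sys.argv[1]
s=sense();print(s["ee_pos"],s["ft_force"],s["clock"])
W=eyes.camera("wrist");im=W["pixels"].copy()
print(eyes.spot_in("lamp_1","wrist"));print(eyes.spot_in("led_unit_center","wrist"))
hsv=cv2.cvtColor(im,cv2.COLOR_RGB2HSV)
m=((hsv[...,0]<15)&(hsv[...,1]>180)&(hsv[...,2]>120)).astype(np.uint8);n,lab,st,ce=cv2.connectedComponentsWithStats(m)
for i in range(1,n):
    if st[i,4]>40: print("orange",st[i],ray(W,*ce[i],.055)[:2])
save(name,im)
E
python3 m5.py w5.png
```

```text
clock: 6.5
ee_pos: [0.6665, 0.1228, 0.201]
ee_rot: [-0.0, 0.428, 0.904, -0.0]
ft_force: [0.3, 0.2, -0.8]
finger_gap: 0.0524
[0.66648201 0.12281392 0.20097119] [ 0.33552144  0.17800952 -0.79503732] 6.5
[{'box': [244.5, 1.5, 393.5, 152.7], 'confidence': 0.82}, {'box': [48.2, 318.7, 141.0, 395.8], 'confidence': 0.8}]
[{'box': [292.3, 43.5, 351.7, 109.8], 'confidence': 0.57}]
orange [292  14  19  16 117] [0.57677947 0.21156458]
orange [367  74  11  20 124] [0.6411595 0.212326 ]
orange [281 106  22  21 221] [0.60967952 0.15715902]
```

View pics/w5.png

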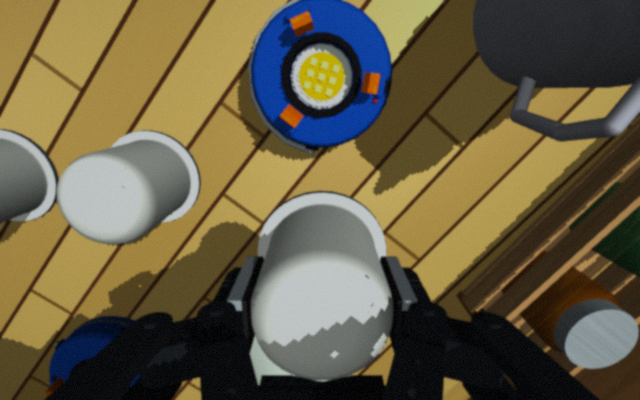

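The lamp with the yellow LED is at (321,75), fully in view with its catches at (301,22), (372,84) and (292,117). The dome is held at (321,280) with its bezel arc at the top, y≈191. Next I fit both.

```bash
cat > m6.py <<'E'
from h import *
from workcell import eyes,sense
s=sense();tcp=s["ee_pos"];Rt=R.from_quat(np.roll(s["ee_rot"],-1)).as_matrix()
W=eyes.camera("wrist");im=W["pixels"].copy();hsv=cv2.cvtColor(im,cv2.COLOR_RGB2HSV)
H,Sa,V=[hsv[...,i].astype(int) for i in range(3)]
def circ(pts,r,z,x0):  # fit circle of radius r at height z: edge pixels -> plane points
    P=np.array([ray(W,u,v,z)[:2] for u,v in pts])
    q=least_squares(lambda x:np.hypot(P[:,0]-x[0],P[:,1]-x[1])-(x[2]),[*x0,r],loss="soft_l1",f_scale=.0005)
    return q.x.round(4),np.abs(q.fun).mean().round(5)
x0=(.609,.193);c0=proj(W,[[*x0,.0445]])[0]
def scan(mask,rmax,inside=True):
    out=[]
    for th in np.linspace(0,2*np.pi,180,endpoint=False):
        d=np.array([np.cos(th),np.sin(th)]);prev=None
        for k in np.arange(3,rmax,.25):
            u,v=c0+d*k
            if not(0<=u<639 and 1<=v<399):break
            if not mask[int(round(v)),int(round(u))]: out.append((u,v));break
    return out
yel=((H>18)&(H<36)&(Sa>120)&(V>120)).astype(np.uint8);yel=cv2.morphologyEx(yel,cv2.MORPH_CLOSE,np.ones((9,9)))
print("yellow",circ(scan(yel,60),.02,.0365,x0))
blueornot=((H>100)&(H<130)&(Sa>120)&(V>60))
nb=~blueornot
p=scan(nb&~((H<15)&(Sa>180)&(V>100)),70);print("seal outer z.0445 (exp .031)",circ(p,.031,.0445,x0))
g=cv2.cvtColor(im,cv2.COLOR_RGB2GRAY)
p=scan(g>70,60);print("led/dark edge",circ(p,.0245,.0365,x0))
lam=(blueornot|(H<15)&(Sa>180)&(V>100)).astype(np.uint8)
lam=cv2.morphologyEx(lam,cv2.MORPH_CLOSE,np.ones((5,5)))
cs,_=cv2.findContours(lam[0:170,240:400],cv2.RETR_EXTERNAL,cv2.CHAIN_APPROX_NONE);c=max(cs,key=cv2.contourArea)[:,0]+[240,0]
c=c[c[:,1]>2]
hull0=LAMP
def res(x):
    h=cv2.convexHull(proj(W,LAMP+[x[0],x[1],0]).astype(np.float32))
    return np.array([cv2.pointPolygonTest(h,(float(a),float(b)),True) for a,b in c])
q=least_squares(res,x0,x_scale=.01,diff_step=1e-3,loss="soft_l1");print("housing hull",q.x.round(4),np.abs(q.fun).mean())
# dome in hand: bezel arc
m=((Sa<60)&(V>70)).astype(np.uint8)
arc=[]
for u in range(268,378,3):
    col=m[170:240,u];k=np.argmax(col);arc.append((u,169.5+k))
for z in (tcp[2]-.041,tcp[2]-.037):
    P=np.array([ray(W,u,v,z)[:2] for u,v in arc])
    q=least_squares(lambda x:np.hypot(P[:,0]-x[0],P[:,1]-x[1])-.033,tcp[:2],loss="soft_l1",f_scale=.0005)
    d=np.r_[q.x-tcp[:2],0];print("dome",q.x.round(4),"tool",(Rt.T@d).round(4),np.abs(q.fun).mean())
E
python3 m6.py
```

```text
yellow (array([0.6091, 0.1934, 0.0178]), np.float64(0.0002))
seal outer z.0445 (exp .031) (array([0.6091, 0.1927, 0.0303]), np.float64(0.00039))
led/dark edge (array([0.6091, 0.1927, 0.024 ]), np.float64(0.00026))
housing hull [0.6078 0.1949] 3.356081975644572
dome [0.6672 0.1228] tool [-0.0003  0.0005  0.    ] 0.00013737918770035168
dome [0.6666 0.1236] tool [ 0.0007  0.0005 -0.    ] 0.00011417629970938174
```

```bash
python3 -m jog '[{"turn":[0,0,0],"offset":[5,-0.05,0],"jaw":1},{"turn":[0,0,0],"offset":[9,-0.05,0],"jaw":1},{"turn":[0,0,0],"offset":[9,-0.05,4],"jaw":1},{"turn":[0,0,0],"offset":[9,-0.05,8.2],"jaw":1},{"turn":[0,0,0],"offset":[9,-0.05,8.2],"jaw":1},{"turn":[0,0,0],"offset":[9,-0.05,8.2],"jaw":1},{"turn":[0,0,0],"offset":[9,-0.05,8.2],"jaw":1}]'
python3 - <<'E'
from h import *
from workcell import eyes,sense
s=sense();print(s["ee_pos"],s["ft_force"],s["clock"])
t=s["ee_pos"]+[.0003,.0005,-.041]
W=eyes.camera("wrist");im=W["pixels"].copy()
P=np.r_[ring(.031,.0445),ring(.056,.04)]+[.6091,.1928,0]
Q=DOME+t
def draw(c,im):
    for p in proj(c,P): cv2.circle(im,tuple(int(round(x)) for x in p),0,(255,0,0),-1)
    for p in proj(c,Q): cv2.circle(im,tuple(int(round(x)) for x in p),0,(0,255,0),-1)
draw(W,im)
save("w7.png",im,(180,140,460,390),2.8)
for n,cr in (("scene",(290,180,390,290)),("top",(250,130,330,220))):
    C=eyes.camera(n);a=C["pixels"];b=a.copy();draw(C,b)
    save(f"{n}7.png",np.hstack([x[cr[1]:cr[3],cr[0]:cr[2]] for x in (a,b)]),None,4)
E
```

```text
clock: 7.58
ee_pos: [0.6109, 0.1923, 0.1211]
ee_rot: [0.001, 0.429, 0.904, 0.001]
ft_force: [-0.3, 0.7, -0.5]
finger_gap: 0.0525
[0.61089674 0.19233067 0.1211339 ] [-0.30253233  0.71668484 -0.48778528] 7.575
```

View pics/w7.png

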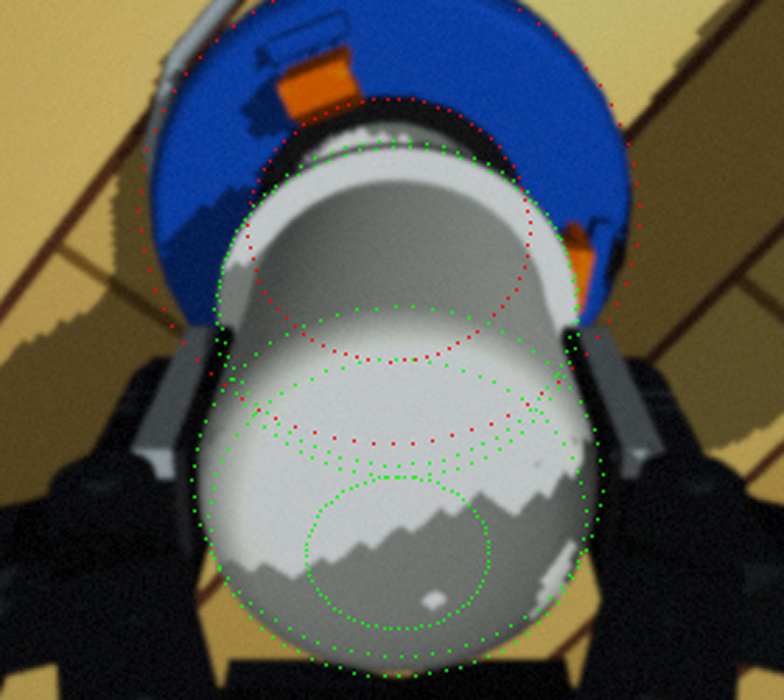

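View pics/scene7.png

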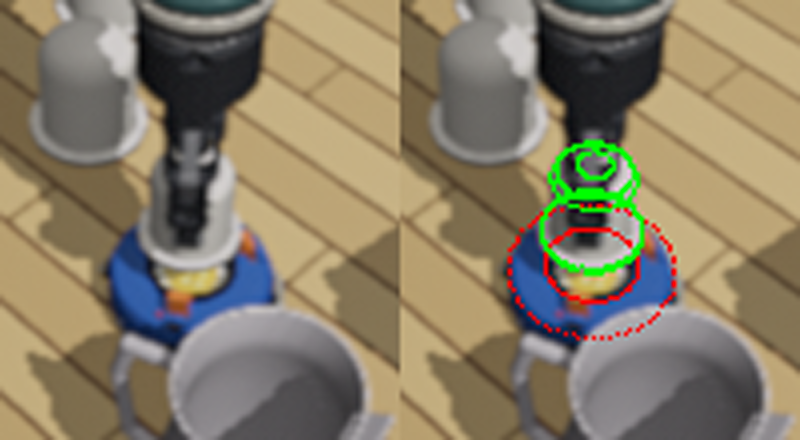

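View pics/top7.png

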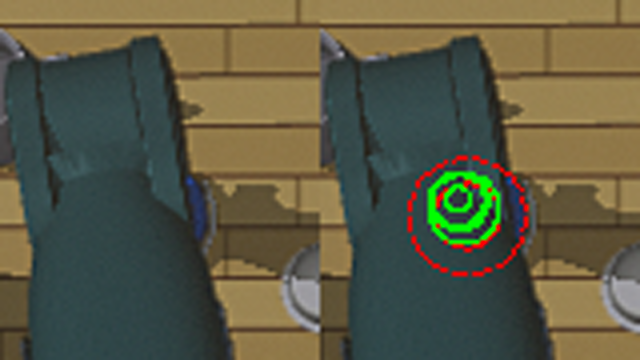

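Run:
```python
from workcell import sense
import numpy as np
from scipy.spatial.transform import Rotation as R
s=sense();print(s["ee_pos"],s["clock"],s["qpos"]);M=R.from_quat(np.roll(s["ee_rot"],-1)).as_matrix();print(M.round(4))
d=np.array([.6088,.1923,0])-s["ee_pos"];d[2]=0;print((M.T@d*100).round(3))
```

```text
[0.61048921 0.19232751 0.12028132] 7.725 [ 1.77978636e-01  5.19856441e-01 -4.48036437e-03  1.04492763e+00
  3.07410345e-05  1.06356997e+00]
[[-6.328e-01  7.743e-01  1.500e-03]
 [ 7.743e-01  6.328e-01  3.000e-04]
 [-7.000e-04  1.400e-03 -1.000e+00]]
[ 0.105 -0.133 -0.   ]
```

```bash
python3 -m jog '[{"turn":[0,0,0],"offset":[0.1,-0.1,0.8],"jaw":1},{"turn":[0,0,0],"offset":[0.1,-0.1,0.8],"jaw":1},{"turn":[0,0,0],"offset":[0.1,-0.1,0.8],"jaw":1},{"turn":[0,0,0],"offset":[0.1,-0.1,0.8],"jaw":1}]' 100
python3 - <<'E'
from h import *
from workcell import eyes,sense
s=sense();M=R.from_quat(np.roll(s["ee_rot"],-1)).as_matrix();print(s["ee_pos"],M[:,2],s["ft_force"],s["clock"])
t=s["ee_pos"]+[.0003,.0005,-.041]
W=eyes.camera("wrist");im=W["pixels"].copy()
P=np.r_[ring(.031,.0445),ring(.0245,.0365)]+[.6091,.1928,0]
for p in proj(W,P): cv2.circle(im,tuple(int(round(x)) for x in p),0,(255,0,0),-1)
for p in proj(W,DOME+t): cv2.circle(im,tuple(int(round(x)) for x in p),0,(0,255,0),-1)
save("w8.png",im,(180,140,460,390),2.8)
E
```

```text
clock: 8.22
ee_pos: [0.6087, 0.1925, 0.1114]
ee_rot: [0.0, 0.428, 0.904, 0.0]
ft_force: [0.3, -0.7, -0.7]
finger_gap: 0.0522
[0.60865547 0.1924757  0.11135669] [ 1.09920674e-04  4.94821316e-05 -9.99999993e-01] [ 0.29344793 -0.65523521 -0.67930682] 8.225
```

View pics/w8.png

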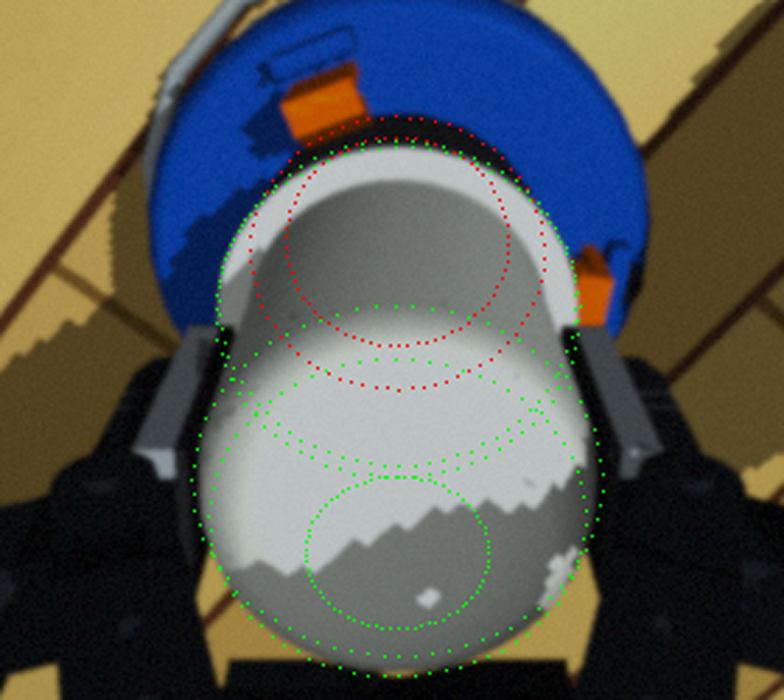

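The dome's bezel arc (top at y≈145) and the seal ring (dark arc at y≈120) both lie on their overlays, and the dome is level and centred. I lower it to just above the catch noses and then press in small steps.

```bash
python3 -m jog '[{"turn":[0,0,0],"offset":[0,0,0.7],"jaw":1},{"turn":[0,0,0],"offset":[0,0,1.3],"jaw":1},{"turn":[0,0,0],"offset":[0,0,1.4],"jaw":1},{"turn":[0,0,0],"offset":[0,0,1.4],"jaw":1},{"turn":[0,0,0],"offset":[0,0,1.4],"jaw":1}]' 100
python3 - <<'E'
from h import *
from workcell import eyes,sense
s=sense();M=R.from_quat(np.roll(s["ee_rot"],-1)).as_matrix();print(s["ee_pos"],M[:,2],s["ft_force"],s["clock"])
W=eyes.camera("wrist");im=W["pixels"].copy()
save("w9.png",im,(180,140,460,390),2.8)
S=eyes.camera("scene");save("s9.png",S["pixels"],(290,180,390,290),5)
E
```

```text
clock: 8.9
ee_pos: [0.6086, 0.1925, 0.0974]
ee_rot: [0.0, 0.428, 0.904, 0.0]
ft_force: [0.1, 0.9, 0.9]
finger_gap: 0.0519
[0.60864178 0.19249204 0.09739698] [ 1.20293172e-04  1.17375278e-04 -9.99999986e-01] [0.08055924 0.87586332 0.86945661] 8.9
```

View pics/w9.png

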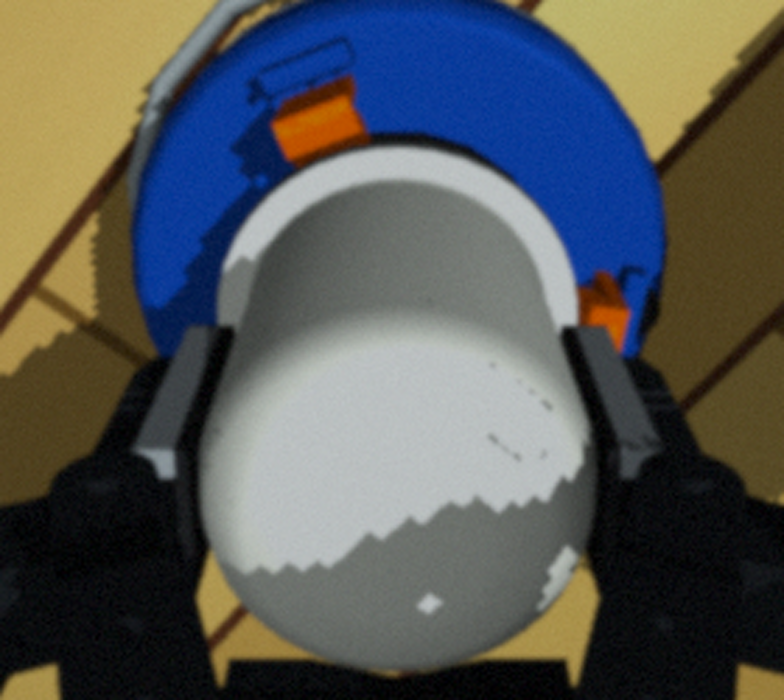

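View pics/s9.png

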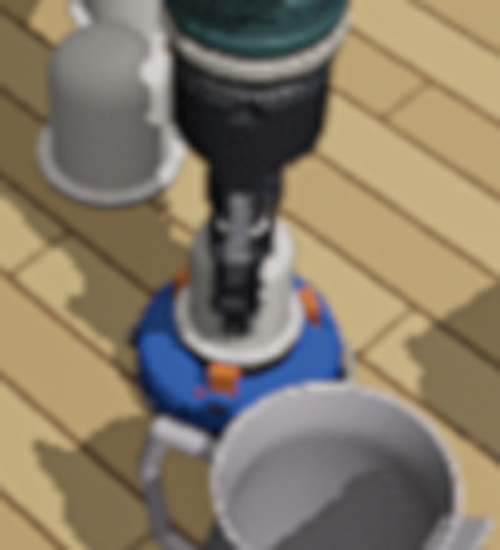

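The bezel sits symmetrically inside the three catches: wrist crop (320,120) and (605,310), scene crop (222,375). I press gently in stages.

```bash
python3 -m jog '[{"turn":[0,0,0],"offset":[0,0,0.1],"jaw":1},{"turn":[0,0,0],"offset":[0,0,0.2],"jaw":1},{"turn":[0,0,0],"offset":[0,0,0.3],"jaw":1},{"turn":[0,0,0],"offset":[0,0,0.4],"jaw":1},{"turn":[0,0,0],"offset":[0,0,0.4],"jaw":1},{"turn":[0,0,0],"offset":[0,0,0.4],"jaw":1}]' 120
```

```text
clock: 9.75
ee_pos: [0.6087, 0.1924, 0.0933]
ee_rot: [0.0, 0.428, 0.904, 0.0]
ft_force: [1.4, 0.8, 1.0]
finger_gap: 0.0517
```

```bash
python3 -m jog '[{"turn":[0,0,0],"offset":[0,0,0.1],"jaw":1},{"turn":[0,0,0],"offset":[0,0,0.2],"jaw":1},{"turn":[0,0,0],"offset":[0,0,0.2],"jaw":1},{"turn":[0,0,0],"offset":[0,0,0.2],"jaw":1}]'
```

```text
clock: 10.25
ee_pos: [0.6083, 0.1923, 0.0908]
ee_rot: [-0.0, 0.428, 0.904, -0.0]
ft_force: [0.6, 0.1, -7.1]
finger_gap: 0.0522
```

Run:
```python
from h import *
from workcell import eyes,sense
W=eyes.camera("wrist");save("w10.png",W["pixels"],(180,140,460,390),2.8)
S=eyes.camera("scene");save("s10.png",S["pixels"],(290,180,390,290),5)
s=sense();print(s["ee_pos"],s["ft_force"],s["wrist_torque"],s["clock"])
```

```text
[0.60829251 0.19237072 0.09090814] [ 0.18096319  1.19561438 -7.53244356] [ 0.04247007 -0.02479592 -0.0760309 ] 10.35
```

View pics/w10.png

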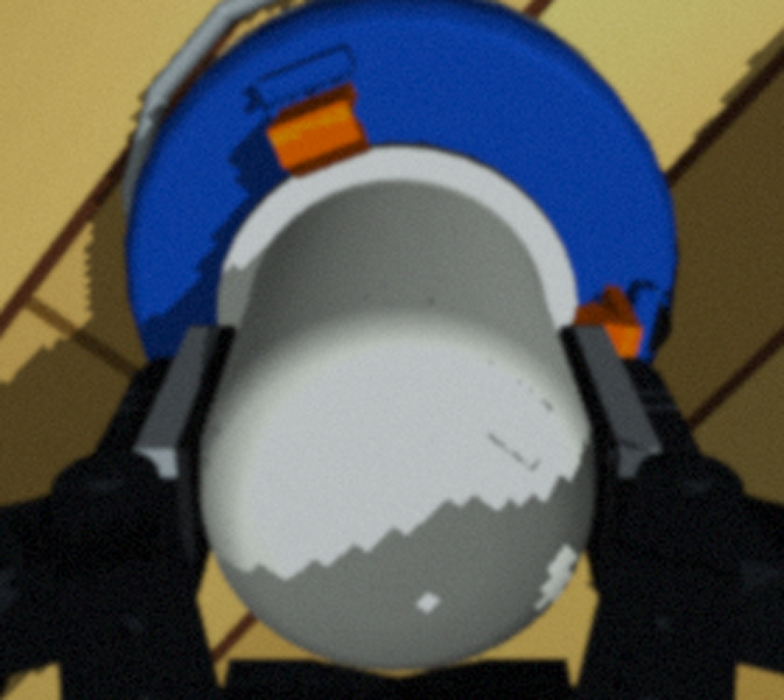

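View pics/s10.png

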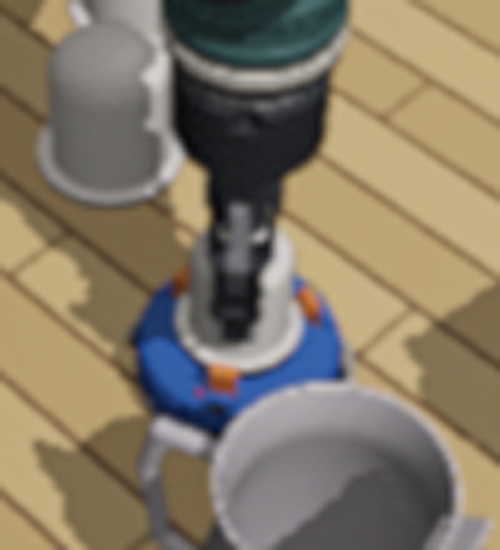

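```bash
python3 -m jog '[{"turn":[0,0,0],"offset":[0,0,0.1],"jaw":1},{"turn":[0,0,0],"offset":[0,0,0.1],"jaw":1},{"turn":[0,0,0],"offset":[0,0,0.1],"jaw":1}]'; python3 -m jog '[{"turn":[0,0,0],"offset":[0,0,0.1],"jaw":1},{"turn":[0,0,0],"offset":[0,0,0.1],"jaw":1},{"turn":[0,0,0],"offset":[0,0,0.1],"jaw":1}]'
```

```text
clock: 10.72
ee_pos: [0.6086, 0.1925, 0.0903]
ee_rot: [0.0, 0.428, 0.904, 0.0]
ft_force: [0.1, 0.0, -5.0]
finger_gap: 0.0518
clock: 11.1
ee_pos: [0.6087, 0.1925, 0.0894]
ee_rot: [0.0, 0.428, 0.904, 0.0]
ft_force: [0.5, 0.4, -1.1]
finger_gap: 0.0518
```

```bash
python3 -m jog '[{"turn":[0,0,0],"offset":[0,0,0.1],"jaw":1},{"turn":[0,0,0],"offset":[0,0,0.1],"jaw":1},{"turn":[0,0,0],"offset":[0,0,0.1],"jaw":1}]'; python3 -m jog '[{"turn":[0,0,0],"offset":[0,0,0.1],"jaw":1},{"turn":[0,0,0],"offset":[0,0,0.1],"jaw":1},{"turn":[0,0,0],"offset":[0,0,0.1],"jaw":1}]'
```

```text
clock: 11.48
ee_pos: [0.6086, 0.1924, 0.0883]
ee_rot: [0.0, 0.428, 0.904, -0.0]
ft_force: [-0.3, -0.1, 0.0]
finger_gap: 0.0516
clock: 11.85
ee_pos: [0.6086, 0.1924, 0.0873]
ee_rot: [0.0, 0.428, 0.904, -0.0]
ft_force: [0.6, -0.9, -1.0]
finger_gap: 0.0517
```

```bash
python3 -m jog '[{"turn":[0,0,0],"offset":[0,0,0.1],"jaw":1},{"turn":[0,0,0],"offset":[0,0,0.1],"jaw":1},{"turn":[0,0,0],"offset":[0,0,0.1],"jaw":1}]'; python3 -m jog '[{"turn":[0,0,0],"offset":[0,0,0.1],"jaw":1},{"turn":[0,0,0],"offset":[0,0,0.1],"jaw":1},{"turn":[0,0,0],"offset":[0,0,0.1],"jaw":1}]'
```

```text
clock: 12.22
ee_pos: [0.6086, 0.1925, 0.0864]
ee_rot: [0.0, 0.428, 0.904, 0.0]
ft_force: [-1.0, 0.1, 1.2]
finger_gap: 0.0518
clock: 12.6
ee_pos: [0.6086, 0.1925, 0.0854]
ee_rot: [0.0, 0.428, 0.904, 0.0]
ft_force: [-0.9, 0.2, 3.6]
finger_gap: 0.052
```

```bash
python3 -m jog '[{"turn":[0,0,0],"offset":[0,0,0.1],"jaw":1},{"turn":[0,0,0],"offset":[0,0,0.1],"jaw":1},{"turn":[0,0,0],"offset":[0,0,0.1],"jaw":1}]'; python3 -m jog '[{"turn":[0,0,0],"offset":[0,0,0.1],"jaw":1},{"turn":[0,0,0],"offset":[0,0,0.1],"jaw":1},{"turn":[0,0,0],"offset":[0,0,0.1],"jaw":1}]'
```

```text
clock: 12.98
ee_pos: [0.6087, 0.1925, 0.0844]
ee_rot: [0.0, 0.428, 0.904, 0.0]
ft_force: [-1.8, -0.7, 6.3]
finger_gap: 0.0519
clock: 13.35
ee_pos: [0.6087, 0.1924, 0.0836]
ee_rot: [0.0, 0.428, 0.904, 0.0]
ft_force: [-1.6, -0.8, 8.1]
finger_gap: 0.0516
```

Run:
```python
from h import *
from workcell import eyes,sense
W=eyes.camera("wrist");a=W["pixels"]
S=eyes.camera("scene");save("s11.png",S["pixels"],(290,180,390,290),5)
s=sense();im=a.copy();t=np.array([.6091,.1928,.0445-.003])
for p in proj(W,DOME[:144]+t): cv2.circle(im,tuple(int(round(x)) for x in p),0,(0,255,0),-1)
save("w11.png",im,(180,140,460,390),2.8)
for i in range(4):
    eyes.camera("top");s=sense();print(s["ee_pos"].round(4),s["ft_force"].round(1),s["wrist_torque"].round(2),s["clock"])
```

```text
[0.6086 0.1924 0.0836] [-2.4 -0.8  9. ] [-0.15  0.52 -0.03] 13.5
[0.6087 0.1924 0.0836] [-2.2  0.6  8.5] [-0.15  0.53  0.02] 13.55
[0.6087 0.1924 0.0836] [-2.3 -0.3  8.5] [-0.07  0.43 -0.01] 13.6
[0.6086 0.1925 0.0836] [-2.4 -0.5  7.9] [-0.12  0.47  0.02] 13.65
```

View pics/w11.png

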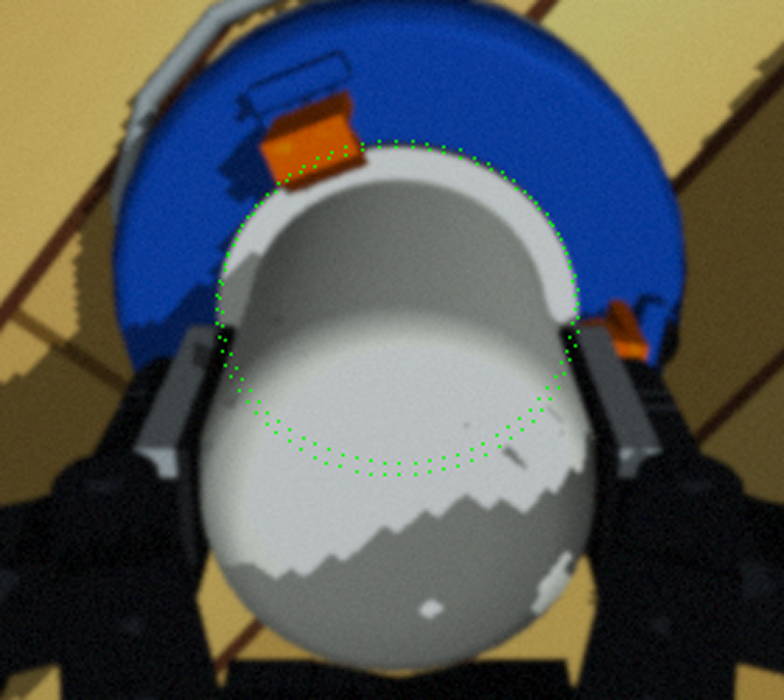

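View pics/s11.png

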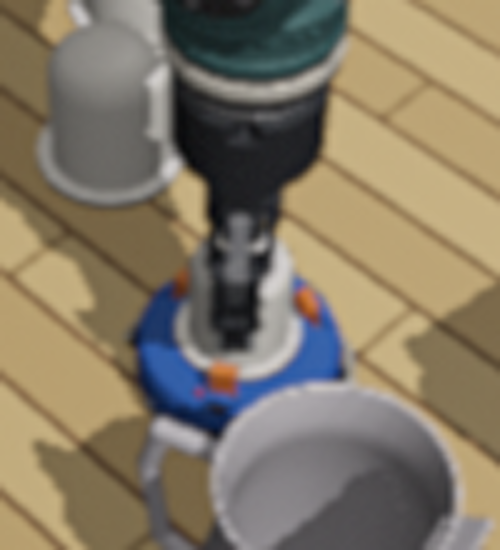

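The catch at wrist crop (315,150) now overlaps the bezel, the bezel lies on its expected outline, and the press holds steady at about 8.5 N. I hand the job in.

Run:
```python
from workcell import workorder,sense
print(workorder.job_done());s=sense();print(s["clock"],s["ee_pos"],s["ft_force"],s["finger_gap"])
```

```text
the job is handed in; nothing more can be done
None
the job is handed in; nothing more can be done
```

I gripped the smallest dome by its barrel and lifted it. I then pressed it onto the lamp with the yellow LED unit until it snapped under the catches. I handed the job in at about 13.7 s of robot time with the arm still pressing.

**Last checks**
- **Force:** the upward force held at 8–9 N and had risen about 2.5 N per mm on the seal, so the seal is compressed about 3 mm.
- **Fit:** the tool was vertical. In the wrist picture the bezel lay on its expected outline at the measured lamp axis. The catch in clear view reached over the bezel.
- **Bystanders:** the jug, the nearest one, looked unmoved in the last scene picture. I did not measure the others at the end. The empty lamp was never approached.

**What disagreed**
- **Dome position:** the first top-camera measurement was about 10 mm off in y from the wrist-camera one. I used the wrist camera.
- **Snap:** my readings never caught the 12–17 N peak. They showed about 1 N, then a brief 7 N downward pull as the catches went over, then nearly nothing until the seal.
- **Seal height:** the seal was met about 1.3 mm higher than my estimate of the dome's place in the grip predicted.
- **Side load:** about 2 N of side force and 0.5 N m of moment remained at the end.
- **After hand-in:** the state could no longer be read, so the final second is unchecked.

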